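Pack the dismantled fuel-line parts into the foam tray in refitting order

ROBOT

A 6-joint arm with a two-finger parallel gripper is mounted at the origin on the work surface. World frame = base frame: x ahead of the robot, y to its left, z up, the work surface at z = 0. Lengths are in m, angles in rad, forces in N, time in s.
With the tool pointing down it reaches from about 0.325 to 0.9 m from the base axis. Payload 6.1 kg.
Tool frame: the origin (TCP) lies at the very end of the fingers, on their centre line; the grasp point (between the pads) lies 19 mm behind it; x points along the fingers, z is the direction in which the jaws open and shut, and the axes are right-handed (so a half turn about x gives the same grasp; the last joint's range is limited). The gripper opens to 85 mm and grips with 20 to 120 N. Pads are 22 mm wide; open, the fingers measure 114 mm over their backs; the gripper's body (76 mm by 85 mm) begins 54 mm behind the grasp point. The pads swing forward as they close: fully open they stand 13 mm farther back than shut.
Start: joints at [-1.438, 0.22, 1.526, -0, 1.395, -0.126], TCP at [0.16, -0.604, 0.231] pointing down, gripper open.
Joint ranges: [-2.98, 2.98], [-0.91, 2.08], [0.09, 2.57], [-1.24, 4.39], [0.2, 2.65], [-2.68, 2.68]. Speed limits (rad/s): [2.57, 2.57, 3.01, 3.14, 3.14, 3.14].

INTERFACE

Orientations are given as [roll, pitch, yaw] about the fixed x, y, z axes, in that order (R = Rz(yaw) Ry(pitch) Rx(roll)).
In Python, from plant import robot, cams gives the robot as it stands. Calls block until the motion is done:
- robot.move_ptp(position, orientation): joint-space move of the TCP to a pose.
- robot.move_linear(position, frame=None, v=0.15): straight line of the TCP; frame=None keeps the orientation; v is the mean speed in m/s.
- robot.movej(angles): joint-space move.
- robot.move_gripper(opening, grip_force=None): finger opening in m; grip_force is the grip in N (None keeps the last); returns when the fingers have stopped.
- robot.sleep(seconds).
- robot.ik(position, orientation): joint angles nearest the present ones, or None.
- cams.snapshot(name): name is "scene" or "side" or "wrist"; returns a dict with "frame" (400x640x3 uint8, red, green, blue), "fovy" (degrees; the focal length in pixels is half the picture's height over the tangent of half this angle, whatever the lens; pixels are square), "cx", "cy" (the principal point, pixels), "k1" (the pictures are not rectified: a ray, as slopes to the right and down, at radius r is drawn at 1 + k1 r^2 times it, then the intrinsics apply), "R" (3x3) and "t" (3): a world point X has camera coordinates R X + t; the wrist camera has in their place "tool_from_camera" (4x4, takes a point from camera to tool coordinates, whose origin is the TCP and whose axes are the tool frame's). Camera axes: x right, y down, z forward; pixel columns grow to the right and rows downward; lengths in m; the calibration is good to about 2 mm. A picture is of the moment at which its call begins: read the wrist's pose just before it. There is no depth.
A pose or a line that the arm cannot do raises robot.IKError and nothing moves.
- robot.close_job(): hands the job in, once; it reports no verdict.
Readings, each from a call of its own:
- robot.read_t(): time.
- robot.read_qpos(): joint angles.
- robot.read_dq(): joint speeds.
- robot.read_joint_torque(): joint torques, N m.
- robot.read_position(): TCP position.
- robot.read_orientation(): TCP orientation.
- robot.read_wrist_force(): force on the tool from outside, world axes, zero at the start.
- robot.read_moment(): the same for the moment, N m.
- robot.read_finger_gap(): finger opening in m.
Only numpy, scipy, OpenCV 4.12 (cv2) and the standard library are available. Lean on these libraries where they do the work, as an engineer would, in place of code of your own. Each camera call takes 0.05 s, during which the arm holds its last target.

TASK

The filter, the hose barb and the check valve stand on the teak rack in the order in which they came off the boat's fuel line. Pack them into the foam of the orange tray in the reverse order: seen from the robot, the part at the left end of the rack goes into the right-hand cutout, the middle one into the middle cutout, and the one at the right end into the left-hand cutout. Press each upright, foot down, fully home to the floor of its cutout, and let go.

Things in the scene. Friction and masses are not known exactly. Their poses are not given: they have to be found in the camera images.
- filter_center (a point): Fuel filter cartridge: upright plain cylinder 44 mm in diameter and 88 mm tall, cream pleated paper with steel end caps (0.2 kg). Point at its centre, 44 mm above its foot; z is its long axis. Grip it across the diameter, from above.
- barb_center (a point): Brass hose barb: round foot 44 mm in diameter and 22 mm tall, above it a ridged spigot 30 mm in diameter up to 86 mm (0.28 kg). Point at its centre, 43 mm above its foot; z is its long axis. Grip the spigot.
- valve_center (a point): Grey plastic check valve: round foot 44 mm in diameter and 22 mm tall, a neck 32 mm wide, a drum 50 mm in diameter from 31 to 71 mm up, a black stub 24 mm wide on top, up to 84 mm (0.18 kg). Point at its centre, 42 mm above its foot; z is its long axis. Grip the drum.
- seat_filter: Fixed black rubber disc, 68 mm across, 4 mm thick, on the teak rack: the seat on which the filter stands at the start. Origin at the centre of its underside, 18 mm above the table, so the part's foot is 4 mm above it. The three seats are in one straight row along their y axis (y to the robot's left, up to 0.35 rad askew), 88 mm apart, in an order that changes.
- seat_barb: The same kind of rubber disc, on which the hose barb stands at the start.
- seat_valve: The same kind of rubber disc, on which the check valve stands at the start.
- pocket_left: The left-hand one (seen from the robot) of three identical fixed dark grey foam blocks in the orange tray, in a straight row along their y axis (which points to the robot's left, up to 0.35 rad askew), 88 mm apart. 104 x 84 mm, 26 mm tall. Origin at the centre of the underside, 5 mm above the table. In the middle a cutout 42 mm square, floor 6 mm above the origin, widening to 52 mm at the mouth, 26 mm up.
- pocket_middle: The middle one of three identical fixed dark grey foam blocks in the orange tray, in a straight row along their y axis (which points to the robot's left, up to 0.35 rad askew), 88 mm apart. Sizes as pocket_left. The cutout's foam cheeks yield up to 9 mm a side: a 44 mm foot must be pressed in with about 5 to 15 N and is then held.
- pocket_right: The right-hand one of three identical fixed dark grey foam blocks in the orange tray, in a straight row along their y axis (which points to the robot's left, up to 0.35 rad askew), 88 mm apart. Sizes and foam as the other two. The orange tray's rim (120 x 290 mm outside) stands 25 mm above the blocks' underside.
Mind the look-alikes: they are no part of the job. Of the things like the part that bears barb_center, leave any that is red; of the rest the smaller one is meant.

How it is judged:
At the end, for the whole second after the job is handed in: Each part is in the cutout mirroring its seat's place in the row (left to right, middle to middle, right to left; left is +y), centre within 9 mm sideways, foot within 4 mm of the cutout's floor, tilt under 0.12 rad, slower than 0.01 m/s (((y of seat_filter in the frame of seat_barb above 0 m and y of seat_filter in the frame of seat_valve above 0 m and horizontal distance between filter_center and pocket_right below 0.009 m) or (((y of seat_filter in the frame of seat_barb above 0 m and y of seat_filter in the frame of seat_valve below 0 m) or (y of seat_filter in the frame of seat_barb below 0 m and y of seat_filter in the frame of seat_valve above 0 m)) and horizontal distance between filter_center and pocket_middle below 0.009 m) or (y of seat_filter in the frame of seat_barb below 0 m and y of seat_filter in the frame of seat_valve below 0 m and horizontal distance between filter_center and pocket_left below 0.009 m)) and height (world z) of filter_center below 0.059 m and angle between each of filter_center, barb_center, valve_center's own z axis and vertical below 0.12 rad and linear speed of each of filter, barb, valve below 0.01 m/s and ((y of seat_barb in the frame of seat_filter above 0 m and y of seat_barb in the frame of seat_valve above 0 m and horizontal distance between barb_center and pocket_right below 0.009 m) or (((y of seat_barb in the frame of seat_filter above 0 m and y of seat_barb in the frame of seat_valve below 0 m) or (y of seat_barb in the frame of seat_filter below 0 m and y of seat_barb in the frame of seat_valve above 0 m)) and horizontal distance between barb_center and pocket_middle below 0.009 m) or (y of seat_barb in the frame of seat_filter below 0 m and y of seat_barb in the frame of seat_valve below 0 m and horizontal distance between barb_center and pocket_left below 0.009 m)) and height (world z) of barb_center below 0.058 m and ((y of seat_valve in the frame of seat_filter above 0 m and y of seat_valve in the frame of seat_barb above 0 m and horizontal distance between valve_center and pocket_right below 0.009 m) or (((y of seat_valve in the frame of seat_filter above 0 m and y of seat_valve in the frame of seat_barb below 0 m) or (y of seat_valve in the frame of seat_filter below 0 m and y of seat_valve in the frame of seat_barb above 0 m)) and horizontal distance between valve_center and pocket_middle below 0.009 m) or (y of seat_valve in the frame of seat_filter below 0 m and y of seat_valve in the frame of seat_barb below 0 m and horizontal distance between valve_center and pocket_left below 0.009 m)) and height (world z) of valve_center below 0.057 m); the robot touches nothing.
It also fails if it takes over 86 s, if anything falls off the work surface, if the arm or the gripper's body presses on something with over 40 N, if the wrist force passes 120 N, or if a joint passes its speed limit or range.

## Working session

There is one attempt and no reset: what is moved stays moved. The work goes in short steps, each a Python script; the robot and the scene stay as the last script left them, time stands still between calls to the robot, and variables do not carry over. Pictures are saved under pics/ and viewed, and the job is handed in when it is done.

```bash
ls; mkdir -p pics
python3 - <<'E'
from plant import robot, cams
import cv2
print(robot.read_t(),robot.read_position(),robot.read_orientation(),robot.read_finger_gap(),robot.read_wrist_force())
for n in ["scene","side","wrist"]:
    s=cams.snapshot(n); cv2.imwrite(f"pics/a_{n}.png",s["frame"][:,:,::-1])
    print(n,{k:v for k,v in s.items() if k!="frame"})
E
```

```text
pics
0.0 [ 0.15986123 -0.60356554  0.23017873] [3.00091575 1.56878411 1.68890127] 0.0852468371545565 [ 0.67972814 -1.0380969  -0.28431101]
scene {'fovy': 55.048402125156, 'cx': 315.9768733192297, 'cy': 204.13111234492857, 'k1': 0.009915355590471754, 'R': array([[-0.14397537,  0.98950261,  0.01247696],
       [ 0.79682586,  0.12339845, -0.59147389],
       [-0.5868046 , -0.0752157 , -0.80622761]]), 't': array([ 0.09811331, -0.42612614,  1.18351761])}
side {'fovy': 49.56269513302566, 'cx': 318.24547191374006, 'cy': 202.27710633537052, 'k1': 0.040898737257277176, 'R': array([[-0.83605775, -0.54863838, -0.00183529],
       [-0.40051351,  0.61261295, -0.68139144],
       [ 0.37496182, -0.56894754, -0.73191689]]), 't': array([0.46132931, 0.26486573, 0.73295066])}
wrist {'fovy': 63.32897810879083, 'cx': 318.3613846896286, 'cy': 199.356791953738, 'k1': -0.06508827421897868, 'tool_from_camera': array([[-1.28917508e-03, -3.09833897e-01,  9.50789827e-01,
        -1.43381678e-01],
       [-4.27240411e-04, -9.50790359e-01, -3.09834650e-01,
         7.94159241e-02],
       [ 9.99999078e-01, -8.05646945e-04,  1.09336167e-03,
         2.97417234e-04],
       [ 0.00000000e+00,  0.00000000e+00,  0.00000000e+00,
         1.00000000e+00]])}
```

View pics/a_scene.png

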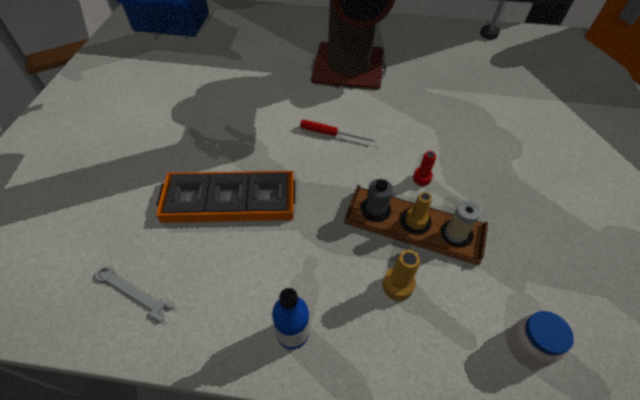

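View pics/a_side.png

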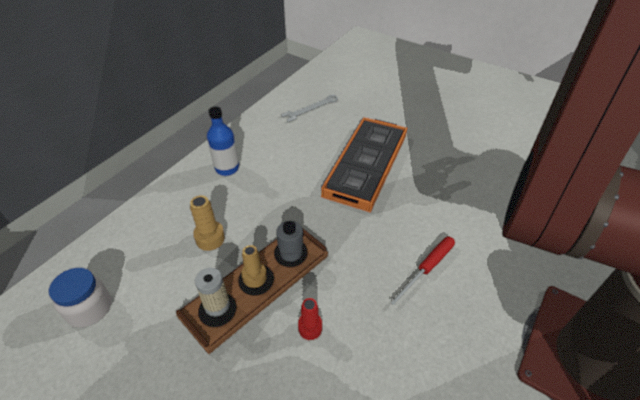

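View pics/a_wrist.png

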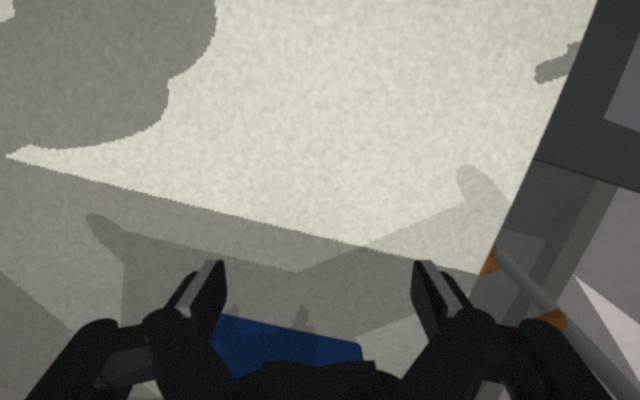

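Scene camera faces the robot, so image right is +y. Barb candidates in the scene picture are the red one (425,167), the small brass one on the rack (420,212) and the large brass one (402,275). The small brass one on the rack is the one meant. The rack, left to right for the robot, reads filter (461,223), barb (420,212), valve (378,198). I'll take close crops next.

```bash
cat > h.py <<'E'
import numpy as np, cv2
from scipy.optimize import least_squares
from scipy.spatial.transform import Rotation as Ro
from plant import robot, cams
def KD(s):
    f=s["frame"].shape[0]/2/np.tan(np.radians(s["fovy"])/2)
    return np.array([[f,0,s["cx"]],[0,f,s["cy"]],[0,0,1.]]),np.array([s["k1"],0,0,0.])
def snap(n):
    p,o=np.array(robot.read_position()),robot.read_orientation()
    s=cams.snapshot(n)
    if n=="wrist":
        T=np.eye(4);T[:3,:3]=Ro.from_euler("xyz",o).as_matrix();T[:3,3]=p
        W=np.linalg.inv(T@s["tool_from_camera"]);s["R"],s["t"]=W[:3,:3],W[:3,3]
    return s
def proj(s,X):
    K,D=KD(s);return cv2.projectPoints(np.atleast_2d(np.asarray(X,float)),cv2.Rodrigues(s["R"])[0],s["t"],K,D)[0][:,0]
def ray(s,uv):
    K,D=KD(s);n=cv2.undistortPoints(np.array([[uv]],float),K,D)[0,0]
    return -s["R"].T@s["t"], s["R"].T@np.array([n[0],n[1],1])
def onz(s,uv,z):
    c,d=ray(s,uv);return c+d*(z-c[2])/d[2]
def tri(obs):
    f=lambda X:np.concatenate([proj(s,X)[0]-uv for s,uv in obs])
    r=least_squares(f,[0.6,0,0.05]);return r.x,np.abs(r.fun).max()
def crop(s,name,x0,y0,x1,y1,k):
    c=cv2.resize(s["frame"][y0:y1,x0:x1,::-1],None,fx=k,fy=k,interpolation=cv2.INTER_CUBIC);cv2.imwrite("pics/"+name,c)
E
python3 - <<'E'
from h import *
import pickle
S={n:snap(n) for n in("scene","side")}
pickle.dump(S,open("S.pkl","wb"))
crop(S["scene"],"b1.png",340,140,500,265,5)
crop(S["side"],"b2.png",170,210,335,355,4)
crop(S["scene"],"b3.png",150,160,310,230,5)
crop(S["side"],"b4.png",315,110,415,220,5)
E
```

```text
(no output)
```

View pics/b1.png

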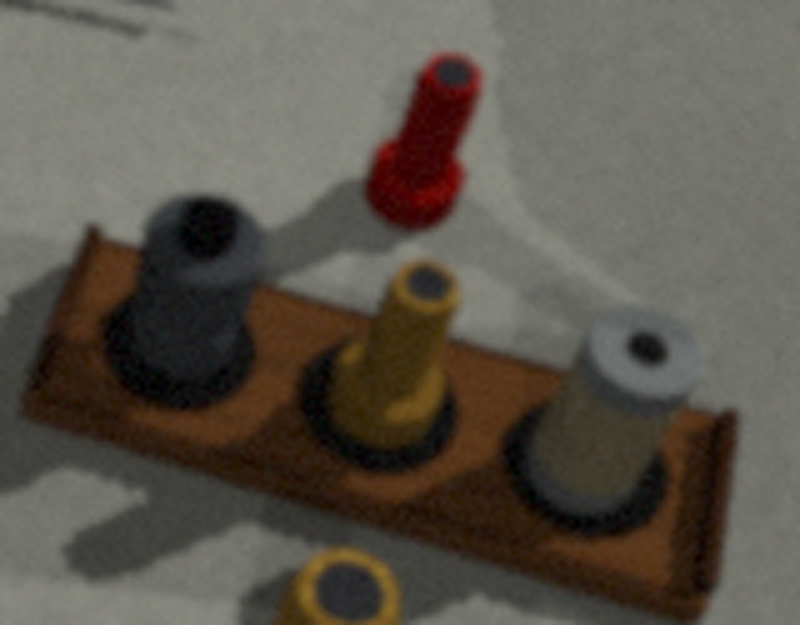

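View pics/b2.png

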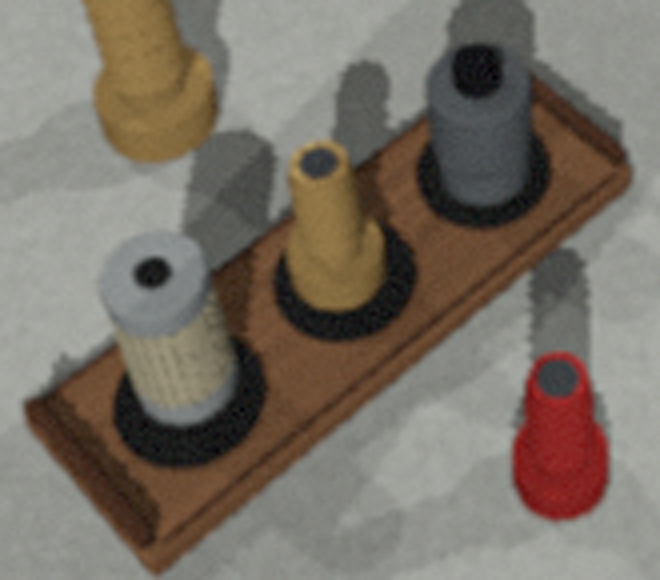

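View pics/b3.png

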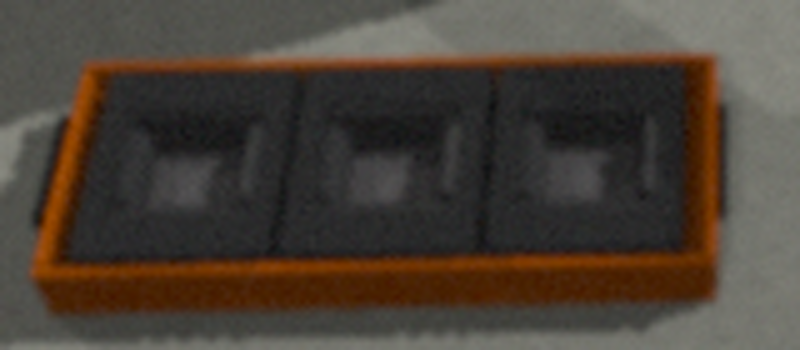

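View pics/b4.png

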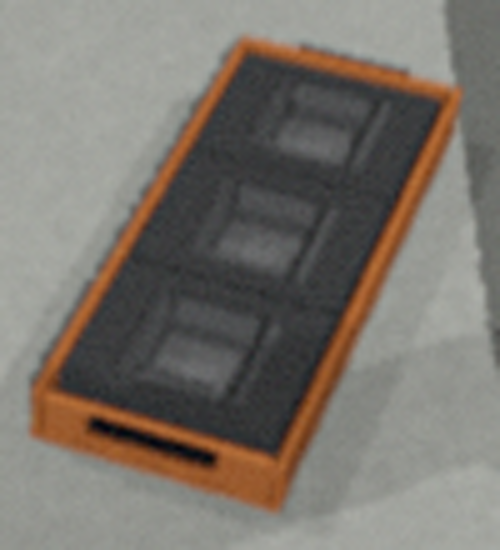

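Run:
```python
from h import *
import pickle
S=pickle.load(open("S.pkl","rb"));A,B=S["scene"],S["side"]
m=lambda x,y,k,ox,oy:((x+.5)/k-.5+ox,(y+.5)/k-.5+oy)
P={}
for n,a,b in [("valve",(209,224),(480,63)),("barb",(431,282),(320,163)),("filter",(648,349),(152,272))]:
    X,e=tri([(A,m(*a,5,340,140)),(B,m(*b,4,170,210))]);P[n]=X;print(n,X.round(4),round(e,2))
for n in("valve","barb"):
    d=P["filter"][:2]-P[n][:2];print(n,np.hypot(*d),np.arctan2(-d[0],d[1]))
C=[]
for a,b in [((716,58),(280,462)),((716,262),(37,388)),((87,65),(461,90)),((37,268),(243,40))]:
    X,e=tri([(A,m(*a,5,150,160)),(B,m(*b,5,315,110))]);C.append(X);print("rim",X.round(4),round(e,2))
C=np.array(C);c=C.mean(0);d=(C[0]+C[1]-C[2]-C[3])/2;print(c,np.hypot(*d[:2]),np.arctan2(-d[0],d[1]),np.linalg.norm((C[1]-C[0])),np.linalg.norm(C[3]-C[2]))
# floors
for n,a,b in [("left",(578,176),(192,368)),("mid",(380,180),(256,250)),("right",(180,183),(312,142))]:
    X,e=tri([(A,m(*a,5,150,160)),(B,m(*b,5,315,110))]);print(n,X.round(4),round(e,2))
```

```text
valve [0.5439 0.1102 0.1044] 0.73
barb [0.5655 0.1969 0.1104] 0.45
filter [0.5869 0.2776 0.1118] 0.27
valve 0.17290208621540318 -0.2510766485559759
barb 0.0834682933785989 -0.2583723690041816
rim [ 0.4745 -0.086   0.0318] 0.63
rim [ 0.5873 -0.0658  0.0315] 0.93
rim [ 0.5226 -0.3689  0.0301] 0.38
rim [ 0.6363 -0.3454  0.0322] 0.09
[ 0.55517845 -0.21651699  0.03137762] 0.2854622846763854 0.1710333562799435 0.11466627550934833 0.11614217497969435
left [ 0.5423 -0.1346  0.0154] 0.61
mid [ 0.5576 -0.2221  0.0153] 0.41
right [ 0.5736 -0.3092  0.0165] 0.32
```

```bash
cat >> h.py <<'E'
def ori(phi):
    x=np.array([0,0,-1.]);z=np.array([np.cos(phi),np.sin(phi),0]);y=np.cross(z,x)
    return list(Ro.from_matrix(np.c_[x,y,z]).as_euler("xyz"))
E
python3 - <<'E' 2>&1 | grep -v Warn
from h import *
import pickle
S=pickle.load(open("S.pkl","rb"));A,B=S["scene"],S["side"]
print(Ro.from_euler("xyz",robot.read_orientation()).as_matrix().round(2))
print("red",tri([(A,(430,154.5)),(B,(309.5,304))]),"big",tri([(A,(409.5,258)),(B,(200,202.5))]))
c=np.array([.5655,.195]);t=np.array([.5565,-.2195])
for n,p,yw in(("rack",c,-.25),("tray",t,.173)):
  for k in range(4):
    ph=yw+k*np.pi/2
    for z in (.25,.05):
      q=robot.ik([*p,z],ori(ph)); print(n,k,z,None if q is None else np.round(q,2))
E
```

```text
[[-0.    0.97  0.26]
 [ 0.    0.26 -0.97]
 [-1.    0.   -0.  ]]
red (array([0.42803527, 0.21508032, 0.08685742]), np.float64(0.32981214555866245)) big (array([0.71167761, 0.16447934, 0.11708   ]), np.float64(0.44753980201340937))
rack 0 0.25 [ 0.2   0.15  1.58 -0.    1.42  0.45]
rack 0 0.05 [ 0.2   0.35  1.73 -0.    1.06  0.45]
rack 1 0.25 [ 0.2   0.15  1.58  0.    1.42 -1.12]
rack 1 0.05 [ 0.2   0.35  1.73 -0.    1.06 -1.12]
rack 2 0.25 None
rack 2 0.05 None
rack 3 0.25 [ 0.2   0.15  1.58 -0.    1.42  2.02]
rack 3 0.05 [ 0.2   0.35  1.73 -0.    1.06  2.02]
tray 0 0.25 [-0.51  0.15  1.58  0.    1.42 -0.68]
tray 0 0.05 [-0.51  0.35  1.73  0.    1.06 -0.68]
tray 1 0.25 [-0.51  0.15  1.58  0.    1.42 -2.25]
tray 1 0.05 [-0.51  0.35  1.73  0.    1.06 -2.25]
tray 2 0.25 [-0.51  0.15  1.58  0.    1.42  2.46]
tray 2 0.05 [-0.51  0.35  1.73  0.    1.06  2.46]
tray 3 0.25 [-0.51  0.15  1.58  0.    1.42  0.89]
tray 3 0.05 [-0.51  0.35  1.73  0.    1.06  0.89]
```

```bash
python3 - <<'E' 2>&1 | grep -v Warn
from h import *
import pickle
W={}
for n,p,yw,k in(("tray",[.5565,-.2195],.173,3),("rack",[.5655,.195],-.25,1)):
  r=np.array([-np.sin(yw),np.cos(yw)])
  for i,s in enumerate((-.06,.06)):
    xy=np.array(p)+s*r
    robot.move_ptp([*xy,.26],ori(yw+k*np.pi/2)); robot.sleep(.2)
    W[n+str(i)]=w=snap("wrist"); crop(w,f"c_{n}{i}.png",0,0,640,400,1.25)
pickle.dump(W,open("W.pkl","wb"));print(robot.read_t(),robot.read_wrist_force())
E
```

```text
6.1333 [2.27913653 0.02976989 0.00687246]
```

View pics/c_tray0.png

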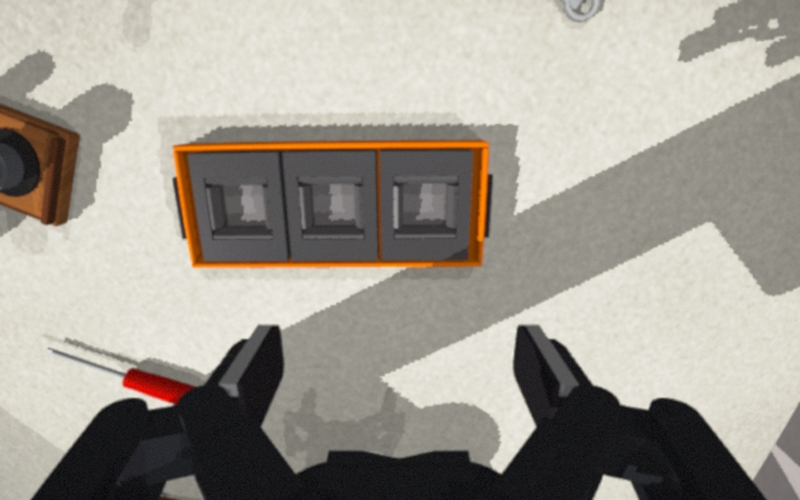

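View pics/c_tray1.png

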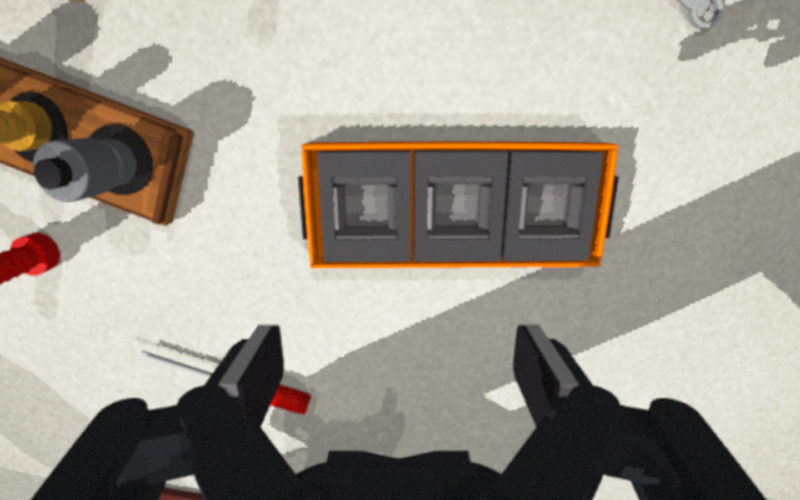

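View pics/c_rack0.png

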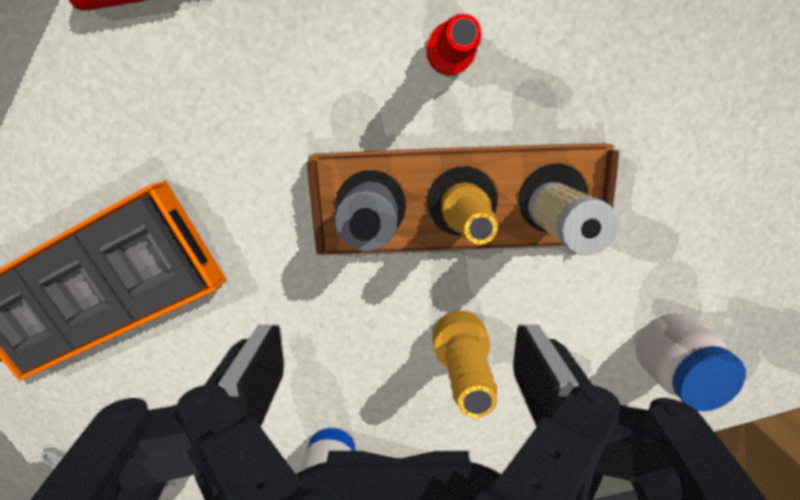

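View pics/c_rack1.png

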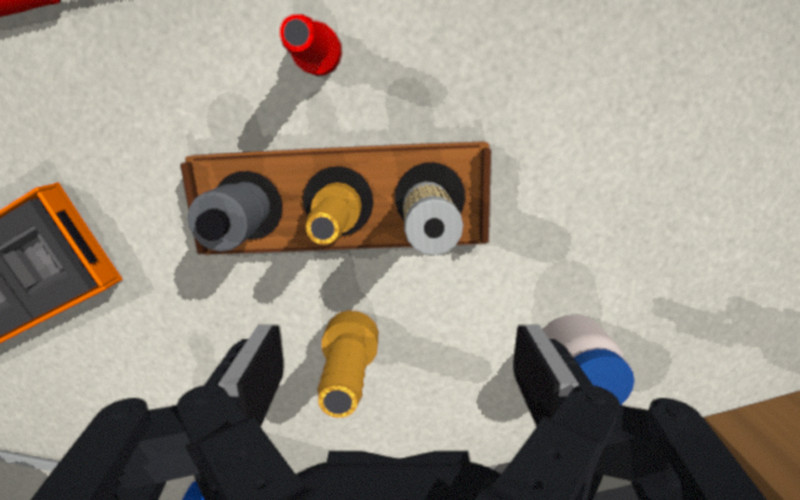

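```bash
python3 - <<'E' 2>&1 | grep -v Warn
from h import *
import pickle
W=pickle.load(open("W.pkl","rb"));S=pickle.load(open("S.pkl","rb"))
crop(W["tray0"],"d0.png",130,105,400,225,2.96);crop(W["tray1"],"d1.png",235,105,505,225,2.96)
u=lambda a:((a[0]+.5)/1.25-.5,(a[1]+.5)/1.25-.5)
T=lambda n,L:[print(l,tri([(W[n+"0"],u(a)),(W[n+"1"],u(b))])) for l,a,b in L]
T("rack",[("valve",(364,224),(212,225)),("barb",(481,228),(323,228)),("filter",(591,229),(434,228))])
T("tray",[("nr",(489,142),(617,144)),("tl",(174,146),(302,144)),("br",(483,267),(601,267)),("bl",(193,267),(311,267)),("L",(238,209),(365,209)),("M",(331,208),(460,208)),("R",(425,208),(552,208))])
E
```

```text
valve (array([0.54335353, 0.11057577, 0.10063085]), np.float64(0.27219346408080014))
barb (array([0.56624633, 0.1964663 , 0.10834009]), np.float64(0.029890758880554813))
filter (array([0.58659317, 0.27748887, 0.11107983]), np.float64(0.2358653227103389))
nr (array([ 0.63874919, -0.35136136,  0.02645843]), np.float64(0.06960452293337482))
tl (array([ 0.58777545, -0.06653532,  0.02661333]), np.float64(0.21842125112009114))
br (array([ 0.52076382, -0.37325558,  0.02904606]), np.float64(0.0036377010131047882))
bl (array([ 0.47121901, -0.08770229,  0.02825293]), np.float64(0.20675729337739313))
L (array([ 0.539565  , -0.13212611,  0.0331151 ]), np.float64(0.036044136002175264))
M (array([ 0.55572928, -0.21889859,  0.034778  ]), np.float64(0.12136518922852702))
R (array([ 0.57031894, -0.30493211,  0.03298628]), np.float64(0.2797513666808129))
```

View pics/d0.png

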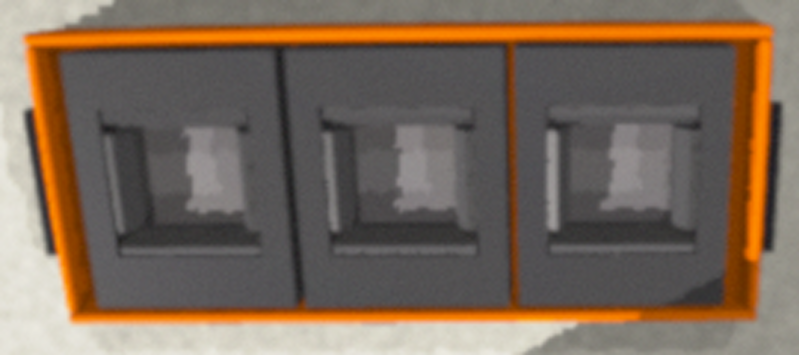

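View pics/d1.png

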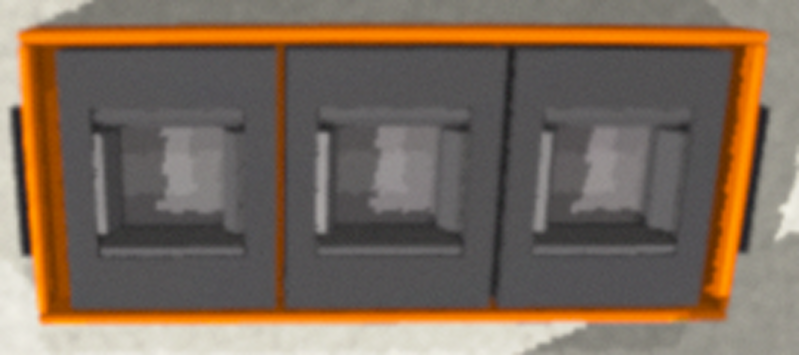

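```bash
python3 - <<'E' 2>&1 | grep -v Warn
from h import *
import pickle
W=pickle.load(open("W.pkl","rb"));S=pickle.load(open("S.pkl","rb"));A,B=S["scene"],S["side"]
m=lambda p,k,ox,oy:((p[0]+.5)/k-.5+ox,(p[1]+.5)/k-.5+oy)
D={"tray0":[[(100,108),(245,108),(262,254),(118,254)],[(320,106),(472,106),(477,254),(333,254)],[(546,104),(700,104),(694,250),(550,250)]],
"tray1":[[(92,108),(243,108),(244,254),(100,254)],[(316,106),(469,106),(462,254),(317,254)],[(545,106),(690,106),(676,252),(534,252)]]}
off={"tray0":130,"tray1":235}
loc=[];
for c in(.088,0,-.088):
  for a,b in((1,1),(1,-1),(-1,-1),(-1,1)): loc.append((a*.026,c+b*.026))
loc=np.array(loc)
rim=np.array([(-.06,.145),(.06,.145),(-.06,-.145),(.06,-.145)])
ra=[m(p,5,150,160) for p in((716,58),(716,262),(87,65),(37,268))];rb=[m(p,5,315,110) for p in((280,462),(37,388),(461,90),(243,40))]
def w(L,p,z): 
    c,s=np.cos(p[2]),np.sin(p[2]);return np.c_[L@np.array([[c,s],[-s,c]])+p[:2],np.full(len(L),z)]
def f(p,which):
    r=[]
    if which!="fix":
      for k in D:
        uv=np.array([m(q,2.96,off[k],105) for P in D[k] for q in P]); r.append(proj(W[k],w(loc,p,p[3]))-uv)
    if which!="wrist":
      r+= [proj(A,w(rim,p,p[3]-.001))-ra,proj(B,w(rim,p,p[3]-.001))-rb]
    return np.concatenate(r).ravel()
for wh in("wrist","fix","all"):
    r=least_squares(f,[.556,-.22,.17,.031],args=(wh,),x_scale=[.01,.01,.1,.01]);print(wh,r.x.round(4),"rms",np.sqrt((r.fun**2).mean()).round(2))
p=r.x
print(w(np.array([(0,.088),(0,0),(0,-.088)]),p,0)[:,:2].round(4))
# rack: tops of parts from 4 views
u=lambda a:((a[0]+.5)/1.25-.5,(a[1]+.5)/1.25-.5)
Q={}
for n,a,b,c,d in [("valve",(364,224),(212,225),(209,224),(480,63)),("barb",(481,228),(323,228),(431,282),(320,163)),("filter",(591,229),(434,228),(648,349),(152,272))]:
    X,e=tri([(W["rack0"],u(a)),(W["rack1"],u(b)),(A,m(c,5,340,140)),(B,m(d,4,170,210))]);print(n,X.round(4),e.round(2));Q[n]=X[:2]
print(np.linalg.norm(Q["valve"]-Q["barb"]),np.linalg.norm(Q["filter"]-Q["barb"]))
E
```

```text
wrist [ 0.557  -0.2183  0.1779  0.0375] rms 2.77
fix [ 0.5549 -0.217   0.173   0.0317] rms 1.12
all [ 0.5564 -0.2182  0.177   0.0351] rms 2.54
[[ 0.5409 -0.1315]
 [ 0.5564 -0.2182]
 [ 0.5719 -0.3048]]
valve [0.5431 0.1111 0.1029] 1.48
barb [0.5658 0.1966 0.1099] 0.69
filter [0.5866 0.2775 0.1114] 0.43
0.0885110323000729 0.08350254927319993
```

```bash
cat >> h.py <<'E'
RY,TY=-.25,.176
def pick(xy,h,grip=60):
    robot.move_gripper(.085)
    robot.move_ptp([*xy,.19],ori(RY)); robot.move_linear([*xy,.022+h],v=.12)
    robot.move_gripper(0.0,grip); print("gap",robot.read_finger_gap(),"F",np.round(robot.read_wrist_force(),1))
    robot.move_linear([*xy,.21],v=.2); print("lift gap",robot.read_finger_gap(),"F",np.round(robot.read_wrist_force(),1),"t",robot.read_t())
E
python3 - <<'E' 2>&1 | grep -v Warn
from h import *
pick([.5431,.1108],.031)
robot.move_ptp([.5405,-.1315,.16],ori(TY)); robot.sleep(.2)
w=snap("wrist");crop(w,"e1.png",0,0,640,400,1.25); s=snap("side");crop(s,"e2.png",240,40,460,260,3)
print(robot.read_t(),np.round(robot.read_wrist_force(),1),robot.read_finger_gap())
E
```

```text
gap 0.048820445333438066 F [-1.1  0.5  4.2]
lift gap 0.04872126249526103 F [ 0.3 -0.6 -1.9] t 10.2167
11.4917 [-0.6 -0.9 -1.6] 0.04913065818640981
```

View pics/e1.png

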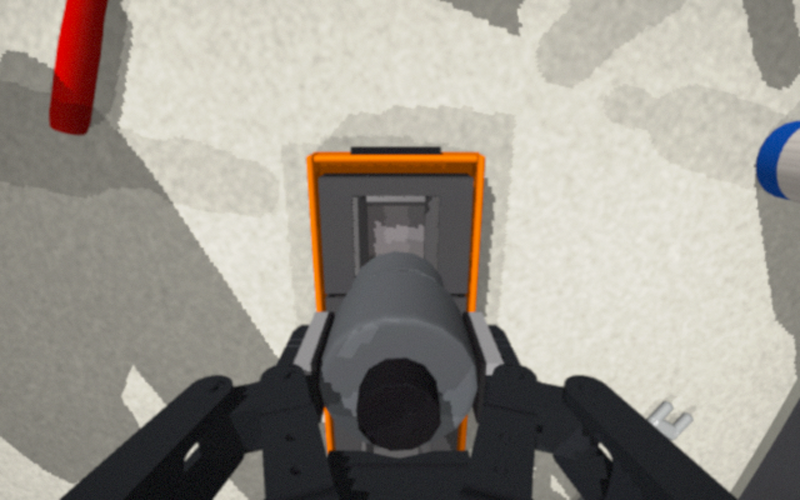

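View pics/e2.png

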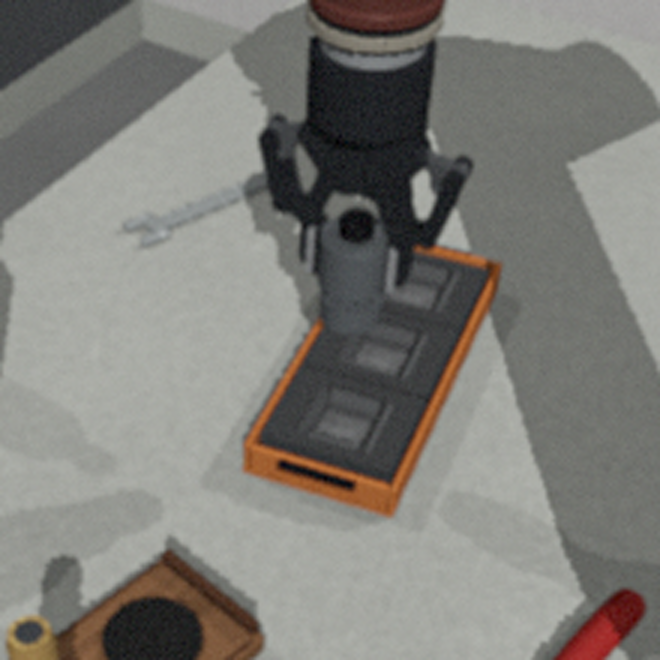

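```bash
python3 - <<'E' 2>&1 | grep -v Warn
from h import *
w=snap("wrist");print(robot.read_position(), onz(w,(398/1.25,403/1.25),.213))
s=snap("side");print(onz(s,(240+355/3,40+225/3),.213))
def press(x,y,h):
    robot.move_linear([x,y,.045+h],v=.15)
    z=.045+h
    while z>.0095+h:
        z-=.004; z=max(z,.0095+h); robot.move_linear([x,y,z],v=.04)
        F=np.array(robot.read_wrist_force());print(round(z-h,4),np.round(robot.read_position(),4),F.round(1))
        if F[2]>40: break
    robot.sleep(.3);print(np.round(robot.read_position(),4),np.round(robot.read_wrist_force(),1),robot.read_t())
press(.5405,-.1315,.031)
w=snap("wrist");crop(w,"f1.png",0,0,640,400,1.25); s=snap("side");crop(s,"f2.png",240,40,460,260,3)
E
```

```text
[ 0.54080541 -0.13072224  0.16024581] [ 0.53967255 -0.12502043  0.213     ]
[ 0.53782899 -0.12222205  0.213     ]
0.041 [ 0.541  -0.1317  0.0727] [-0.7 -0.3 -2.2]
0.037 [ 0.5403 -0.1314  0.0678] [ 0.6  1.  -2.1]
0.033 [ 0.5402 -0.1314  0.0636] [ 0.5  0.1 -2.8]
0.029 [ 0.5402 -0.1314  0.0596] [-0.5  0.7 -1.3]
0.025 [ 0.5402 -0.1314  0.0556] [-0.6 -0.1 -1.7]
0.021 [ 0.5404 -0.1318  0.0518] [-0.7 -2.2 -1.3]
0.017 [ 0.5405 -0.1316  0.0478] [ 0.5 -1.3 -2.4]
0.013 [ 0.5404 -0.1314  0.0435] [ 0.2 -1.4 -3.4]
0.0095 [ 0.5408 -0.1316  0.0428] [-8.2  2.2 17.9]
[ 0.5408 -0.1316  0.0428] [-7.8  1.4 17.4] 14.85
```

View pics/f1.png

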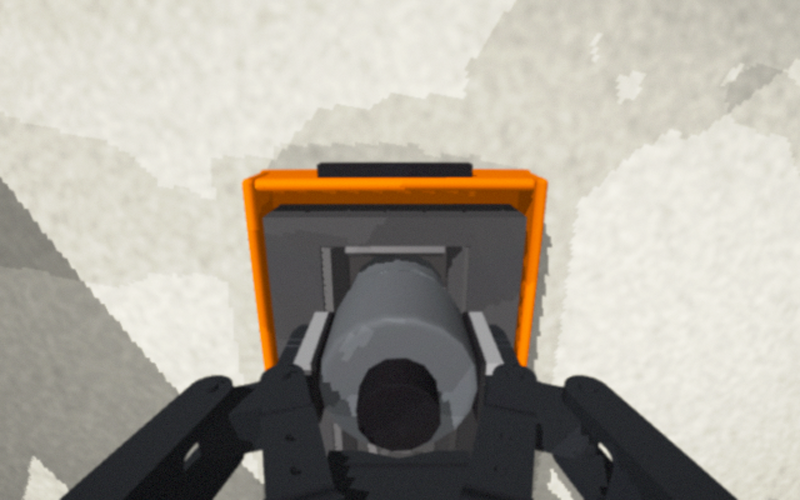

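View pics/f2.png

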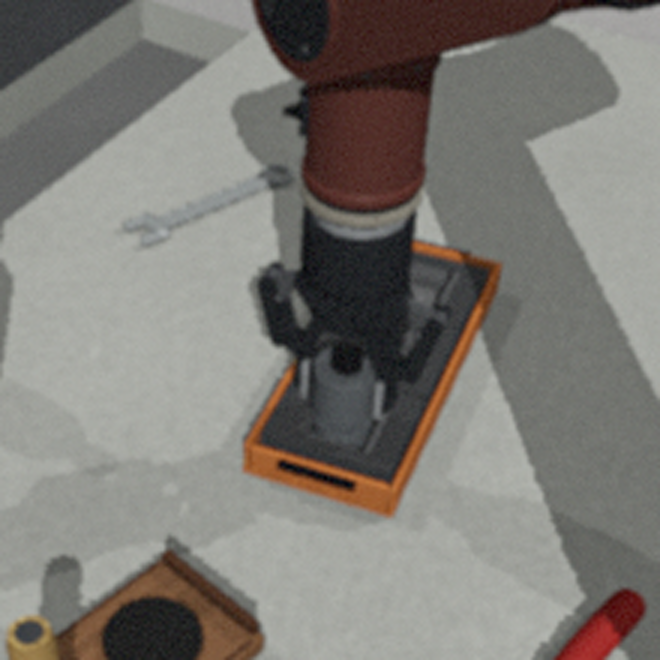

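```bash
python3 - <<'E' 2>&1 | grep -v Warn
from h import *
import pickle
w=snap("wrist");s=snap("side");a=snap("scene");pickle.dump((w,s,a),open("V.pkl","wb"))
p=np.array(robot.read_position());foot=p[2]-.031;print(p,foot)
th=np.linspace(0,2*np.pi,90)
ax=np.array([-np.sin(TY),np.cos(TY),0]);
def over(img,cam,d,tilt,col):
    up=np.array([0,0,1])*np.cos(tilt)+ax*np.sin(tilt)
    g=np.array([p[0],p[1],foot])+ax*d; g0=g+np.array([0,0,.055])
    for r,h in((.022,0),(.022,.022),(.025,.031),(.025,.071),(.012,.084)):
        c=g0+up*(h-.055); e1=np.cross(ax,[0,0,1.]);e2=np.cross(up,e1)
        P=c+r*(np.cos(th)[:,None]*e1+np.sin(th)[:,None]*e2)
        cv2.polylines(img,[np.int32(proj(cam,P)*4+2)],True,col,1)
for nm,cam,box in(("w",w,(200,170,440,320)),("s",s,(325,130,395,205))):
    x0,y0,x1,y1=box
    for i,(d,t) in enumerate(((0,0),(.006,0))):
        im=cv2.resize(cam["frame"][:,:,::-1],None,fx=4,fy=4,interpolation=cv2.INTER_CUBIC);im=np.clip(im*1.7,0,255).astype(np.uint8)
        over(im,cam,d,t,(0,255,0) if i else (0,0,255))
        c=im[y0*4:y1*4,x0*4:x1*4]
        if nm=="w": c=cv2.resize(c,None,fx=.8,fy=.8)
        else: c=cv2.resize(c,None,fx=2,fy=2)
        cv2.imwrite(f"pics/g_{nm}{i}.png",c)
E
```

```text
[ 0.54077394 -0.1316376   0.04278577] 0.011785768372631858
```

View pics/g_w0.png

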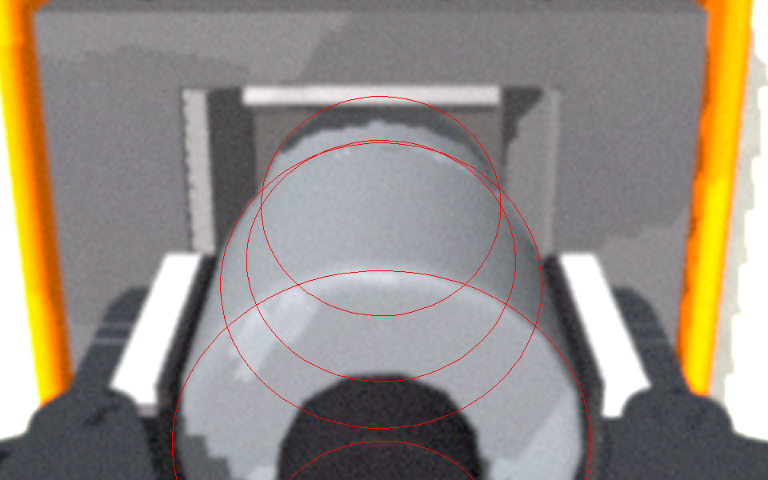

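View pics/g_w1.png

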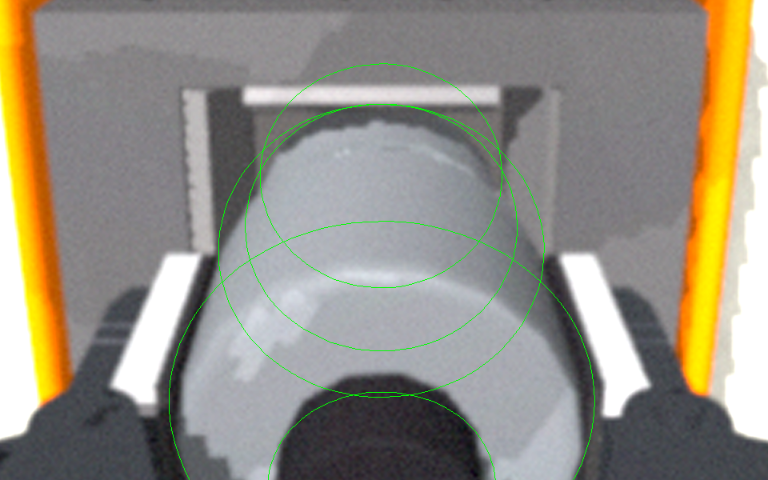

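View pics/g_s1.png

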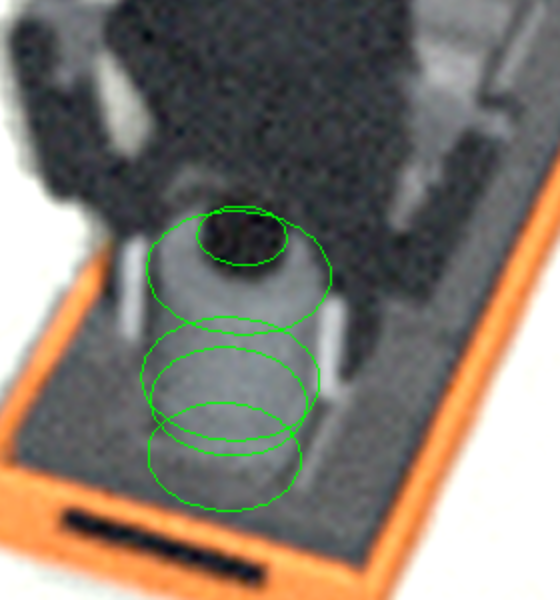

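```bash
python3 - <<'E' 2>&1 | grep -v Warn
from h import *
for z in(.0385,.037):
    robot.move_linear([.5405,-.1315,z],v=.04);robot.sleep(.2);print(np.round(robot.read_position(),4),np.round(robot.read_wrist_force(),1))
E
```

```text
[ 0.5408 -0.1317  0.0427] [-15.1   3.3  32. ]
[ 0.5409 -0.1317  0.0426] [-21.6   4.6  43.7]
```

```bash
python3 - <<'E' 2>&1 | grep -v Warn
from h import *
robot.move_linear([.5405,-.1315,.0425],v=.04)
robot.move_gripper(.085);print(np.round(robot.read_wrist_force(),1))
robot.move_linear([.5405,-.1315,.2],v=.2)
s=snap("side");a=snap("scene");crop(s,"i1.png",300,90,420,230,4);crop(a,"i2.png",150,140,310,230,4)
pick([.5658,.1966],.040)
robot.move_ptp([.5562,-.218,.16],ori(TY)); robot.sleep(.2)
w=snap("wrist");crop(w,"i3.png",0,0,640,400,1.25); s=snap("side");crop(s,"i4.png",240,40,460,260,2.7)
print(robot.read_t(),robot.read_position())
E
```

```text
[-0.1 -0.  -0.3]
gap 0.028918855190293184 F [-0.8  0.1  3.5]
lift gap 0.02871059622619115 F [-0.3 -0.1 -3.3] t 21.9083
23.75 [ 0.55652203 -0.21734174  0.16014107]
```

View pics/i1.png

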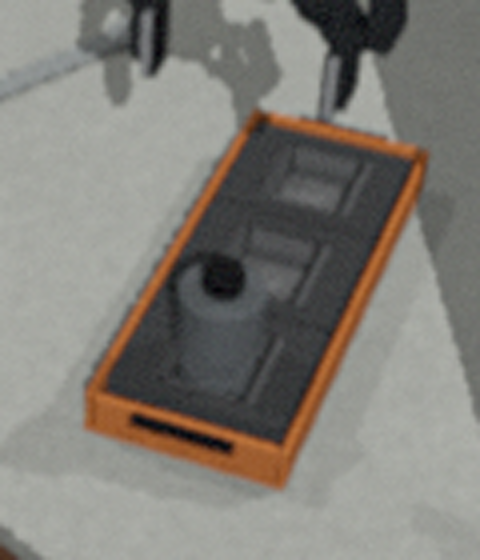

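View pics/i2.png

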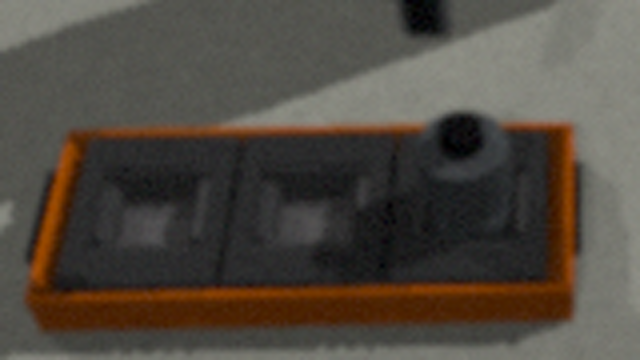

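View pics/i3.png

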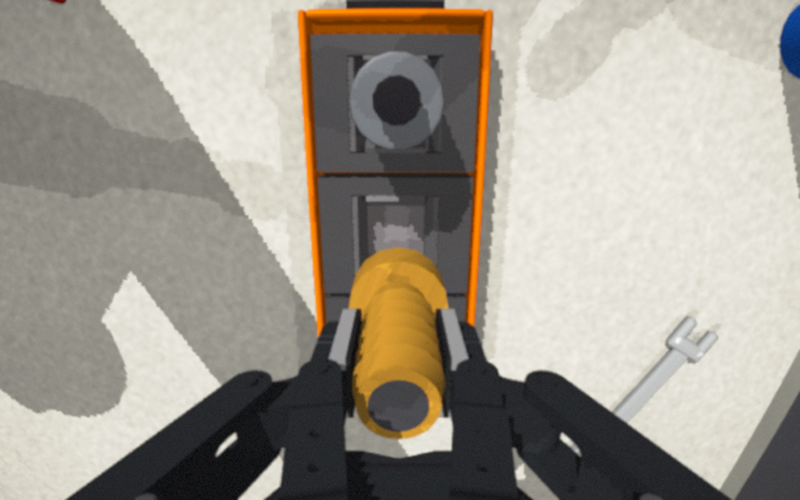

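View pics/i4.png

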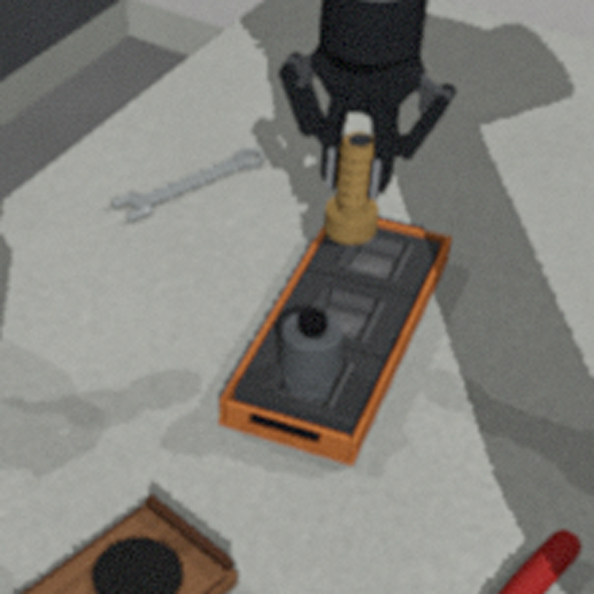

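```bash
cat >> h.py <<'E'
def press(x,y,h):
    robot.move_linear([x,y,.045+h],v=.15)
    z=.04+h
    while 1:
        robot.move_linear([x,y,z],v=.04)
        F=np.array(robot.read_wrist_force());print(round(z-h,4),np.round(robot.read_position(),4),F.round(1))
        if F[2]>28 or z<.004+h: break
        z-=.005 if z>.016+h else .002
    p=robot.read_position();robot.move_linear([x,y,p[2]-.0003],v=.04);print(robot.read_t())
E
python3 - <<'E' 2>&1 | grep -v Warn
from h import *
w=snap("wrist");p=robot.read_position();u=lambda x,y:(x/1.25-.1,y/1.25-.1)
print(p,onz(w,u(399,406),p[2]-.04+.086)); print("valve drum",onz(w,u(396,100),.082),"mouth",onz(w,u(394,103),.031))
press(.5562,-.218,.040)
w=snap("wrist");crop(w,"j1.png",100,0,540,400,1.5); s=snap("side");crop(s,"j2.png",300,70,420,230,3.7)
E
```

```text
[ 0.55644858 -0.21746499  0.16011513] [ 0.55678221 -0.21822364  0.20611513]
valve drum [ 0.53994793 -0.13094332  0.082     ] mouth [ 0.53846298 -0.13104428  0.031     ]
0.04 [ 0.5565 -0.2182  0.0806] [ 0.5 -0.7 -3.6]
0.035 [ 0.5559 -0.2178  0.0746] [ 0.2  0.5 -3.3]
0.03 [ 0.5559 -0.2178  0.0695] [-0.3 -0.  -2.9]
0.025 [ 0.5559 -0.2178  0.0645] [ 0.3 -0.  -3.8]
0.02 [ 0.5561 -0.218   0.0598] [-1.5 -0.1 -1.7]
0.015 [ 0.556  -0.218   0.0545] [ 0.2 -1.  -3.4]
0.013 [ 0.556  -0.218   0.0527] [-0.1 -0.6 -2.9]
0.011 [ 0.5563 -0.2182  0.0515] [-3.2 -0.9  3.3]
0.009 [ 0.5565 -0.2183  0.0515] [-9.2  2.  15.9]
0.007 [ 0.5566 -0.2184  0.0514] [-14.7   5.6  30.8]
27.35
```

View pics/j1.png

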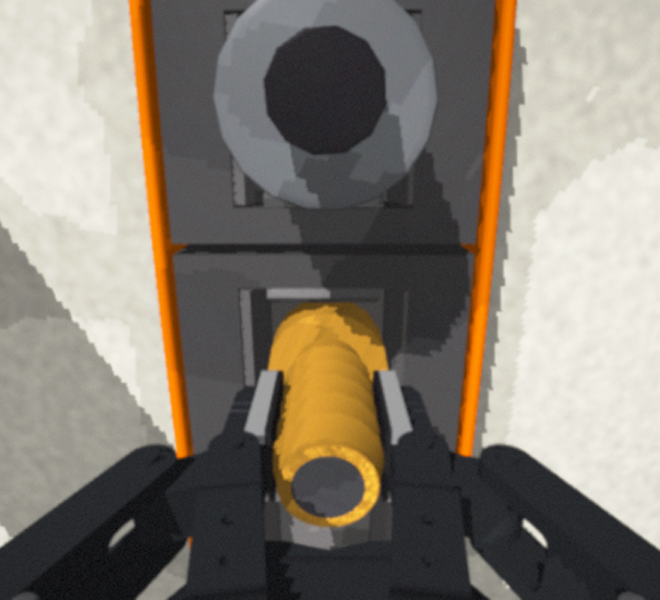

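View pics/j2.png

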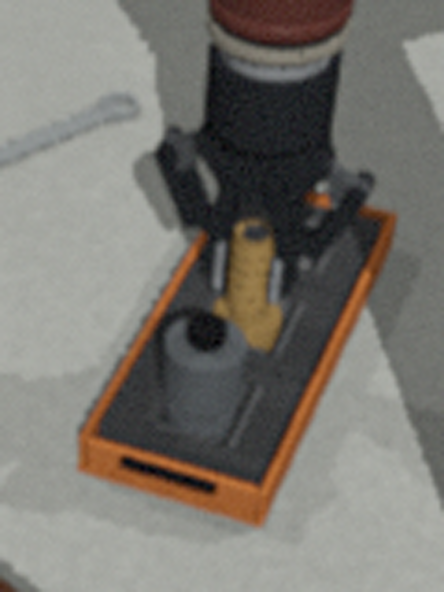

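```bash
python3 - <<'E' 2>&1 | grep -v Warn
from h import *
robot.move_gripper(.085);print(np.round(robot.read_wrist_force(),1))
robot.move_linear([.5562,-.218,.2],v=.2)
w=snap("wrist");crop(w,"k1.png",100,0,540,400,1.5)
pick([.5866,.2775],.043)
robot.move_ptp([.5717,-.3046,.16],ori(TY)); robot.sleep(.2)
w=snap("wrist");crop(w,"k3.png",100,0,540,400,1.5)
print(robot.read_t(),robot.read_position())
E
```

```text
[ 0.4 -0.2  0.5]
gap 0.04305617777365234 F [-0.9 -0.7  5.7]
lift gap 0.04276904039237319 F [-0.2 -0.3 -1.8] t 33.5417
35.8917 [ 0.5720671  -0.30399259  0.16011638]
```

View pics/k1.png

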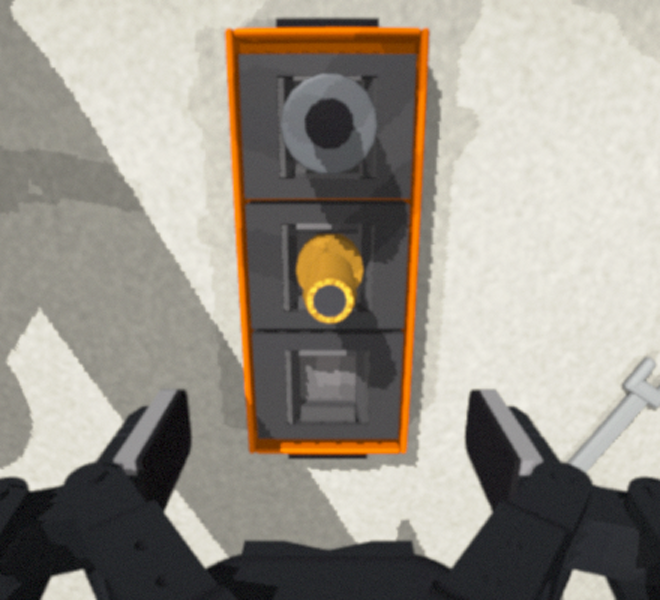

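View pics/k3.png

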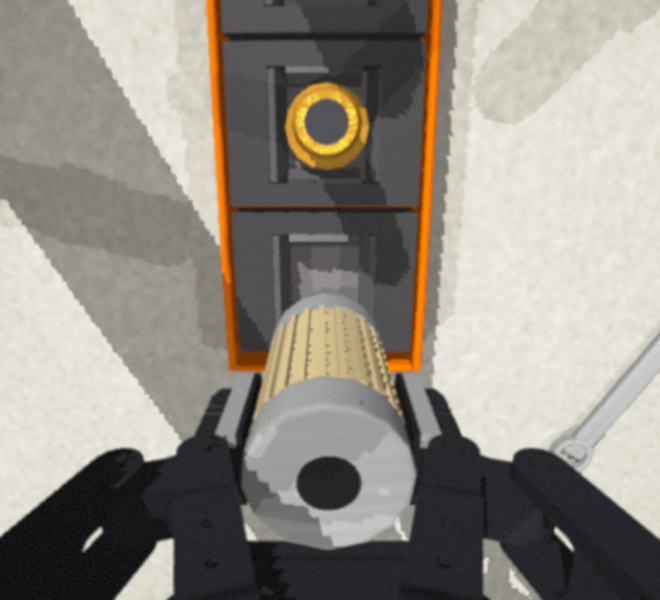

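```bash
python3 - <<'E' 2>&1 | grep -v Warn
from h import *
w=snap("wrist");p=robot.read_position()
print(p,onz(w,(100+330/1.5-.2,484/1.5-.2),p[2]-.043+.088))
press(.5717,-.3046,.043)
w=snap("wrist");crop(w,"l1.png",100,0,540,400,1.5)
E
```

```text
[ 0.57197924 -0.30414312  0.16009   ] [ 0.57255521 -0.30464229  0.20509   ]
0.04 [ 0.572  -0.3048  0.0837] [-0.6  0.7 -1.7]
0.035 [ 0.5714 -0.3044  0.0776] [ 0.7  0.9 -2. ]
0.03 [ 0.5714 -0.3044  0.0725] [-0.3  0.4 -2.2]
0.025 [ 0.5714 -0.3044  0.0675] [ 0.3  0.9 -1.9]
0.02 [ 0.5717 -0.3047  0.0629] [-0.3 -0.2 -1.1]
0.015 [ 0.5717 -0.3047  0.0576] [ 0.4 -0.7 -2.2]
0.013 [ 0.5718 -0.3047  0.056 ] [ 0.7 -1.  -0.2]
0.011 [ 0.572  -0.3049  0.0548] [-0.7  0.6  4.9]
0.009 [ 0.5721 -0.3051  0.0547] [-6.7  2.4 16.3]
0.007 [ 0.5722 -0.3052  0.0546] [-12.2   5.4  27.2]
0.005 [ 0.5723 -0.3054  0.0546] [-16.8   7.8  37.9]
39.7833
```

View pics/l1.png

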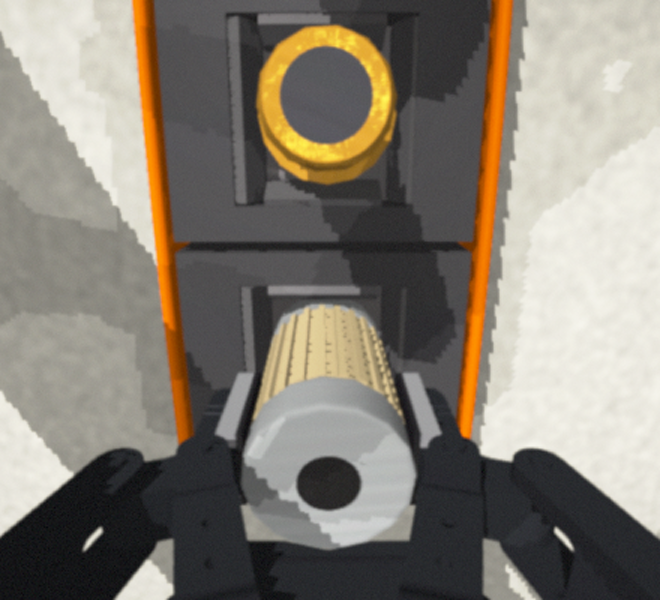

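Foot is at about 11.6 mm with stiff contact, so it is on the floor. Releasing, then checking heights from two wrist views and the fixed cameras.

```bash
python3 - <<'E' 2>&1 | grep -v Warn
from h import *
import pickle
robot.move_gripper(.085)
robot.move_linear([.5717,-.3046,.2],v=.2)
W={}
for i,s in enumerate((.0,.08)):
    robot.move_ptp([.5562+.04,-.218-.07+s,.28],ori(TY));robot.sleep(.3)
    W[i]=snap("wrist");crop(W[i],f"m{i}.png",200,0,520,300,2.5 if 0 else 2)
robot.move_ptp([.45,.1,.35],ori(0));robot.sleep(.3)
W["side"]=snap("side");W["scene"]=snap("scene");crop(W["side"],"m2.png",300,90,420,230,4);crop(W["scene"],"m3.png",150,130,310,230,5)
pickle.dump(W,open("M.pkl","wb"));print(robot.read_t(),np.round(robot.read_wrist_force(),1))
E
```

```text
44.4583 [-0.4 -0.1 -0.1]
```

View pics/m0.png

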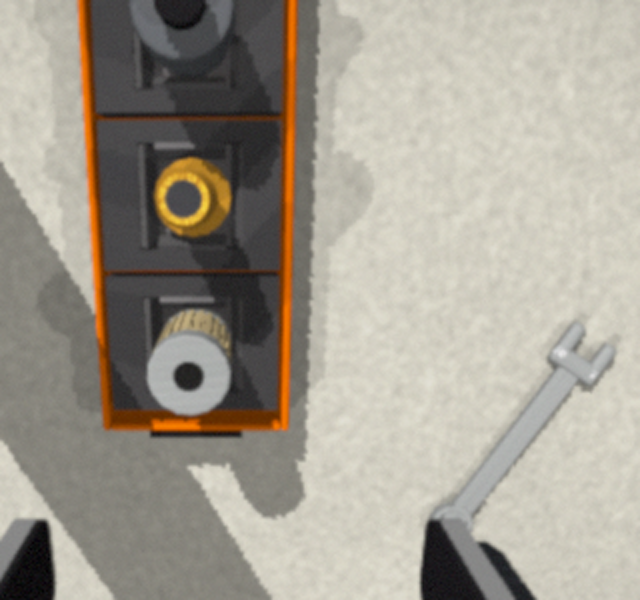

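View pics/m1.png

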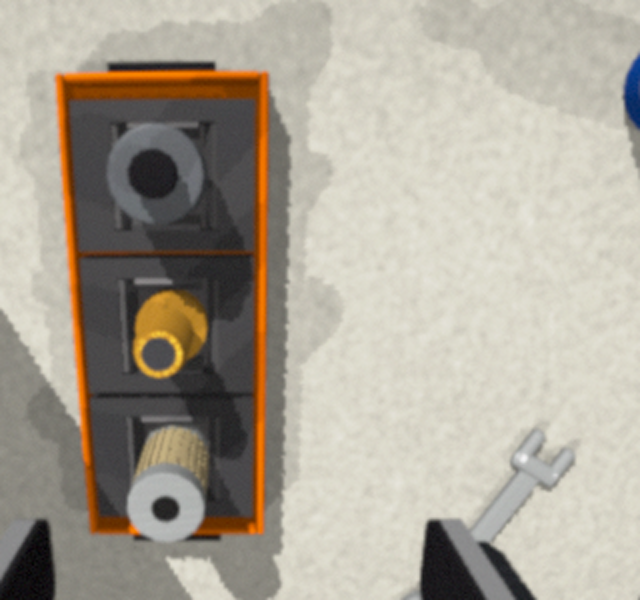

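View pics/m2.png

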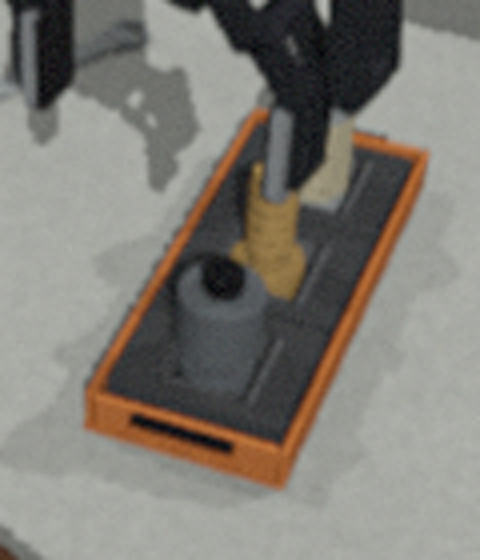

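View pics/m3.png

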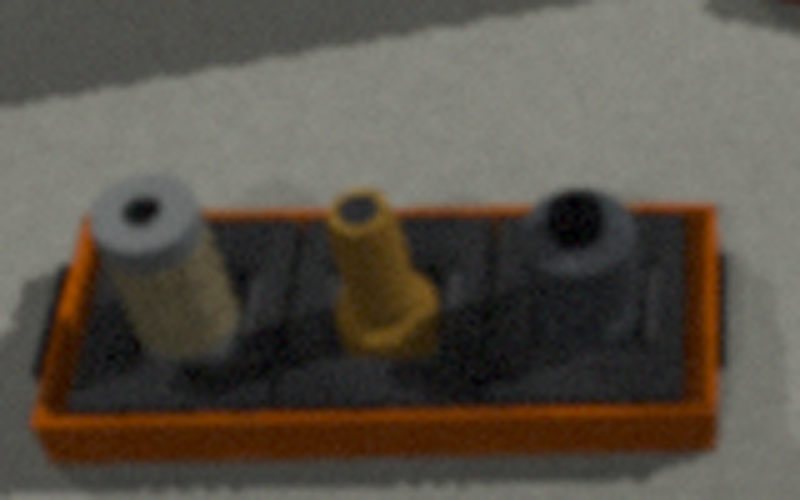

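```bash
python3 - <<'E' 2>&1 | grep -v Warn
from h import *
import pickle
M=pickle.load(open("M.pkl","rb"))
k=lambda p:((p[0]+.5)/2-.5+200,(p[1]+.5)/2-.5);c=lambda p:((p[0]+.5)/5-.5+150,(p[1]+.5)/5-.5+130)
for n,a,b,s in(("filter",(188,376),(166,508),(140,210)),("barb",(184,198),(158,353),(358,209)),("valve drum",(182,22),(155,173),(580,233))):
    print(n,tri([(M[0],k(a)),(M[1],k(b)),(M["scene"],c(s))]), "wrist only",tri([(M[0],k(a)),(M[1],k(b))])[0].round(4))
E
```

```text
filter (array([ 0.5723395 , -0.3050848 ,  0.09979337]), np.float64(0.24638145886399343)) wrist only [ 0.5723 -0.3057  0.0984]
barb (array([ 0.5563482 , -0.21827781,  0.0977548 ]), np.float64(0.3153971332801291)) wrist only [ 0.5564 -0.2184  0.0975]
valve drum (array([ 0.53899088, -0.13350357,  0.06804821]), np.float64(3.0510215781257273)) wrist only [ 0.5365 -0.1307  0.0422]
```

Filter top at 99.8 mm and barb top at 97.8 mm match the expected 99 and 97. The valve reading is bad because it was cut off in view m0, so I'm re-measuring it.

```bash
python3 - <<'E' 2>&1 | grep -v Warn
from h import *
import pickle
W={}
for i,s in enumerate((-.03,.06)):
    robot.move_ptp([.54,-.1315+s,.25],ori(TY));robot.sleep(.3)
    W[i]=snap("wrist");crop(W[i],f"n{i}.png",220,20,420,270,2.4)
robot.move_ptp([.45,.15,.35],ori(0));robot.sleep(.3)
pickle.dump(W,open("N.pkl","wb"));print(robot.read_t())
E
```

```text
48.0583
```

View pics/n0.png

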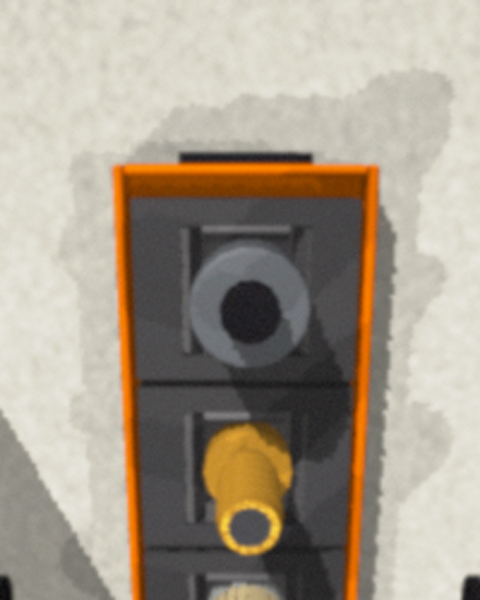

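View pics/n1.png

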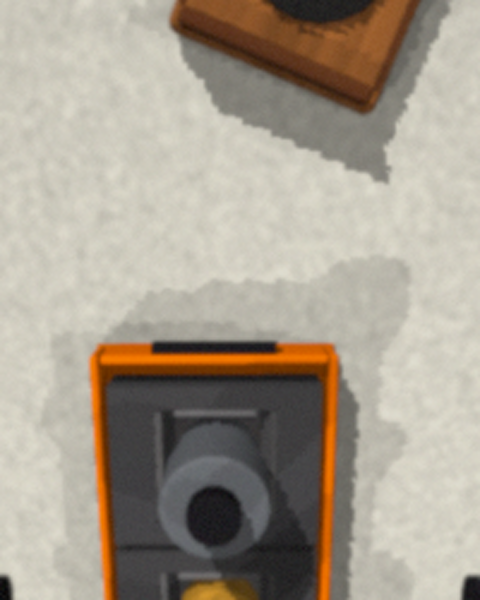

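```bash
python3 - <<'E' 2>&1 | grep -v Warn
from h import *
import pickle
M=pickle.load(open("N.pkl","rb"))
k=lambda p:((p[0]+.5)/2.4-.5+220,(p[1]+.5)/2.4-.5+20)
for n,a,b in(("drum .082",(250.5,308),(214.5,505)),("stub .095",(251,314),(215,522)),("mouth .031",(245,290),(214,472))):
    print(n,tri([(M[0],k(a)),(M[1],k(b))]))
robot.close_job();print(robot.read_t())
E
```

```text
drum .082 (array([ 0.54074109, -0.13185039,  0.07734313]), np.float64(0.2662170706169604))
stub .095 (array([ 0.54085943, -0.13112599,  0.09641309]), np.float64(0.19609573400339286))
mouth .031 (array([ 0.53880227, -0.12959278,  0.04344956]), np.float64(0.10315103223393862))
the job is handed in; nothing more can be done
the job is handed in; nothing more can be done
```

All three parts are packed in reverse order, and I handed the job in at about 48 s of the 86 s allowed. The valve went from the right end of the rack into the left cutout, the small brass barb into the middle one, and the filter from the left end into the right one. Each was pressed until the contact went stiff at 30–44 N, with the foot at about 11–12 mm against a floor at 11 mm, and then released.

**Last checks:**

| Part | Measured top | Expected top | Offset from planned cutout centre |
|---|---|---|---|
| Filter | 99.8 mm | 99 mm | under 1 mm |
| Barb | 97.8 mm | 97 mm | under 1 mm |
| Valve | 96.4 mm | 95 mm | under 1 mm |

All three looked upright, and the arm ended clear of everything.

**What disagreed:**
- **Valve:** My first release check was unusable because the part was cut off in one view, so I took two new views. In those, the drum edge read 77 mm instead of 82 mm, a blurry edge reading.
- **Cutout mouth:** Its height read 43 mm against 31 mm when estimated by eye, so I did not rely on it. The cutout centres from the other fits agreed to about 2 mm.
- **Foam:** I saw almost no resistance from the cheeks before the parts bottomed out, less than the 5–15 N stated.

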